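# Scoop scent stones from a drawer into a glass bowl

### The job

Pull the drawer open by its knob and, with the steel scoop, lift at least three of the five scent stones out of it and tip them into the open frosted glass bowl. Then stand the scoop flat on its pan on the white cabinet floor and let go, leaving the drawer open and every stone either in the bowl or in the drawer's front channel. Handle the stones only with the scoop, never with the fingers, keep the bowl standing about where it is, and leave the other things undisturbed.

Things in the scene. Friction and masses are not known exactly. Their poses are not given: they have to be found in the camera images.
- drawer (a joint): The drawer of a low light-grey plastic drawer unit (190 deep, 230 wide, 60 mm high, fixed). 0 = shut, 0.10 m = end stop; slides along the unit's -x, roughly toward the robot, with about 1.5 N friction, and stays where left. Open it to about 0.09 m: the front channel then lies wholly in front of the unit's top, by 26 mm.
- drawer_knob (a point): Grip point on the drawer's small round aluminium knob (axis x), 32 mm above the floor, 18 to 20 mm thick here. Axes: z up, x into the unit, y along the front. The knob ends 9 mm before this point (-x), its 10 mm neck starts 9 mm behind it and the drawer front 23 mm behind it (+x); shut, the unit's top begins 29 mm behind it and 28 mm higher.
- drawer_channel (a point): Middle of the floor of the drawer's front channel, 12 mm above the cabinet floor and 61 mm behind the knob point; moves with the drawer, axes as the knob's. Flat, straight, open upward: 64 mm along x, 210 mm along y, vertical walls rise 40 mm above its floor (drawer front 42 mm). With the drawer shut the unit's top covers it.
- scoop: Small steel scoop, 0.12 kg, standing on its flat pan. Origin: middle of the pan's underside; +x to the open nose, z up. Pan x -35 to +35, 54 mm wide, 2 mm sheet; side walls to z 25 ending 27 mm short of the nose, back wall to 32. Upright flat handle behind the back: centre x = -46, y = 0, 22 mm along x, 12 mm thick in y, top at z 100; grip across the 12 mm, about 80 mm up.
- bowl: Open frosted glass bowl, 0.25 kg, loose; mouth 116 mm across outside, wall 4 mm, 55 mm high, narrower at the foot. Origin: centre of its underside, z up.
- stone0_c (a point): Centre of stone 0: one of five alike polished marble pebbles, round in plan, 23 mm across and 17 mm high, 13 g, rounded edges, loose in the +y half of the drawer's front channel. They slide or roll on every surface from about 17 to 20 degrees of tilt.
- stone1_c (a point): Centre of stone 1: one of five alike polished marble pebbles, round in plan, 23 mm across and 17 mm high, 13 g, rounded edges, loose in the +y half of the drawer's front channel. They slide or roll on every surface from about 17 to 20 degrees of tilt.
- stone2_c (a point): Centre of stone 2: one of five alike polished marble pebbles, round in plan, 23 mm across and 17 mm high, 13 g, rounded edges, loose in the +y half of the drawer's front channel. They slide or roll on every surface from about 17 to 20 degrees of tilt.
- stone3_c (a point): Centre of stone 3: one of five alike polished marble pebbles, round in plan, 23 mm across and 17 mm high, 13 g, rounded edges, loose in the +y half of the drawer's front channel. They slide or roll on every surface from about 17 to 20 degrees of tilt.
- stone4_c (a point): Centre of stone 4: one of five alike polished marble pebbles, round in plan, 23 mm across and 17 mm high, 13 g, rounded edges, loose in the +y half of the drawer's front channel. They slide or roll on every surface from about 17 to 20 degrees of tilt.
- jar: Closed frosted glass jar, 56 mm across, 75 mm high, standing on the drawer unit; origin under its centre. Bystander.
- toothbrush: Blue plastic toothbrush, about 170 mm long along its x, lying across the top of the drawer unit; origin under its middle. Bystander.
- tweezers: Chrome tweezers, about 95 mm long along x, 7 mm high, lying on the floor; origin under the middle. Bystander.
- nipper: Steel cuticle nipper, about 110 mm long along x, 9 mm high, lying on the floor; origin under the middle. Bystander.
- lotion: White lotion bottle, 48 mm across, 130 mm high, standing on the floor; origin under its centre. Bystander.
- soap: Cream soap bar 78 x 52 x 24 mm lying on the floor; origin under its centre. Bystander.
There are look-alikes about, which are no part of the job. Leave any red look-alike of the scoop alone.

How it is judged:
By the outcome, as a careful person would: the job done as asked, in the order asked, and still so for the second after the job is handed in, with the robot touching nothing.
It also fails if it takes over 72 s, if anything falls off the work surface, if the arm or the gripper's body presses on something with over 40 N, if the wrist force passes 120 N, or if a joint passes its speed limit or range.

### The arm

A 6-joint arm with a two-finger parallel gripper is mounted at the origin on the work surface. World frame = base frame: x ahead of the robot, y to its left, z up, the work surface at z = 0. Lengths are in mm, angles in degrees, forces in N, time in s.
With the tool pointing down it reaches from about 300 to 850 mm from the base axis. Payload 4.2 kg.
Tool frame: the origin (TCP) lies midway between the tips of the shut fingers; the grasp point (between the pads) lies env.grip_depth behind it (env.grip_depth is the distance from the TCP to the grasp point, in mm); z points along the fingers, y is the direction in which the jaws open and shut (so a half turn about z gives the same grasp; the last joint's range is limited). The gripper opens to 91 mm and grips with 3 to 60 N. Pads are 32 mm wide; open, the fingers measure 118 mm over their backs; the gripper's body (76 mm by 178 mm) begins 60 mm behind the grasp point.
Start: joints at [-76.49, 18.312, 89.639, -0, 72.044, -1.146], TCP at [145.489, -556.306, 213.976] pointing down, gripper open.
Joint ranges: [-177.97, 177.97], [-48.28, 115.42], [12.27, 149.76], [-77.06, 257.06], [2.81, 150.46], [-146.56, 146.56]. Speed limits (degrees/s): [147.25, 147.25, 180, 180, 180, 180].

### API

Orientations are given as [roll, pitch, yaw] about the fixed x, y, z axes, in that order (R = Rz(yaw) Ry(pitch) Rx(roll)).
In Python, from workcell import env, cams, spotter gives the robot as it stands.
- The arm moves only by the tool apply_moves, never from a script. Its argument "plan" is a list of rows, each an object with "jaw": the closure, from 0 (fully open) to 1 (shut); "delta_pos": the shift along the tool's x, y, z in mm, a list of three; "spin": the turn about the tool's z in rad. In form: [{"jaw": jaw, "delta_pos": [dx, dy, dz], "spin": spin}, ...]. A call has exactly 8 rows; each row is the pose to reach, as a shift and turn from the pose measured when the call began, along the tool's axes at that moment; what a row does not reach only later rows make up. A row lasts 1/8 s, in which the tool goes at most 62.5 mm and 10.7 degrees, less where a joint would pass 70% of its speed; a pose out of reach is approached as far as the arm can. A call with a gripper value outside its range is refused whole. The fingers move at their own pace and stop on an object; "squeeze" is the grip in N (left out, the last holds). Time passes only in rows, so rows that repeat a pose let the fingers close, or fill a call up. It gives the time, the measured TCP pose, the force and the opening at its end, in the units of the state.
- env.state(): the state, without advancing time (a new reading comes with each control period).
- cams.grab_frame(name): name is "scene" or "top" or "wrist"; returns the picture (480x640x3 uint8, red, green, blue); there is no depth.
- cams.calibration(name): a dict with "camera_matrix" (3x3 intrinsics, pixels), "rvec" (rotation vector, rad) and "tvec" (3), from world to camera coordinates, as OpenCV has them. Camera axes: x right, y down, z forward; pixel columns grow to the right and rows downward; lengths in mm; the calibration is good to about 2 mm. The wrist camera is an equidistant fisheye: a pixel r from the principal point sees the ray r / f radians off the axis. A picture is of the moment at which its call begins: read the wrist's pose just before it. calibration takes no time and is no camera call; for the wrist camera it gives the pose at the moment of the call.
- env.job_done(): hands the job in, once; it reports no verdict.
Trained networks look in the newest picture that a camera, given by its name, has taken for a name from the list of things; names that differ only in an ending like _2 or _b are one class to them, and where a whole thing is asked for, a point or a joint stands for the part that bears it (a point fixed in the world has none). Each returns a list of dicts, best first, with "confidence" (0 to 1); they miss things now and then, are a little off and sometimes report something else, mostly with a low value. They report only what shows in the picture. A call takes as long as a camera call. They do not tell look-alikes from the thing itself.
- spotter.masks_of(camera, target): "region" (480x640 bool, what is visible of it) and "extent" ([left, top, right, bottom] in pixels, round what is visible of it).
The state is a dict: "time_s": time; "qpos": joint angles; "qvel": joint speeds; "effort": joint torques, N m; "ee_pos": TCP position; "ee_rot": TCP orientation; "force": force on the tool from outside, world axes, zero at the start; "torque": the same for the moment, N m; "gripper_width": finger opening in mm.
Only numpy, scipy, OpenCV 4.12 (cv2) and the standard library are available. Lean on these libraries where they do the work, as an engineer would, in place of code of your own. Each camera call takes 0.05 s, during which the arm holds its last target.

## Working session

There is one attempt and no reset: what is moved stays moved. The work goes in short steps, Python scripts to look and compute and a tool call to move; the robot and the scene stay as the last step left them, time stands still between calls to the robot, and variables do not carry over. Pictures are saved under pics/ and viewed, and the job is handed in when it is done.

Besides the shell and the picture viewer there is one more tool, called after ">>>" by a JSON object that holds its "name" and its "arguments", one argument or row to a line. apply_moves: Moves the arm, as the interface text tells. Its arguments: {"type":"object","properties":{"plan":{"type":"array"},"squeeze":{"type":"number"}},"required":["plan"]}

```bash
ls -la; mkdir -p pics; python3 - <<'E'
from workcell import env,cams,spotter
import cv2
print(env.grip_depth); s=env.state(); print(s)
for n in ["scene","top","wrist"]:
    im=cams.grab_frame(n); cv2.imwrite(f"pics/{n}0.png",im[:,:,::-1]); c=cams.calibration(n); print(n,c)
E
```

```text
total 12
drwxr-xr-x  3 agent agent 4096 Dec  6 21:15 .
drwxr-xr-x 23 root  root  4096 Dec  6 21:15 ..
drwxr-xr-x  2 agent agent 4096 Dec  6 21:15 pics
18.8
{'time_s': 0.0, 'qpos': array([-7.64873427e+01,  1.83524593e+01,  8.97078551e+01, -1.57282001e-03,
        7.20439721e+01, -1.14708210e+00]), 'qvel': array([-0.02881327,  0.00538296, -0.06769238,  0.04102435,  0.03486168,
        0.06558007]), 'effort': array([ 6.32570282e-04, -4.12457299e+01, -2.31967592e+01,  7.29336147e-02,
        4.55738779e-02, -1.33284716e-04]), 'ee_pos': array([ 145.3796843 , -555.78192425,  213.10226947]), 'ee_rot': array([-1.79895704e+02, -5.92684218e-04,  1.46602251e+01]), 'force': array([ 0.79350356, -0.06130242, -0.52414242]), 'torque': array([-0.00316719,  0.01341401, -0.07084539]), 'gripper_width': 91.17447052638929}
scene {'camera_matrix': array([[519.20265296,   0.        , 321.07476089],
       [  0.        , 519.20265296, 235.64508141],
       [  0.        ,   0.        ,   1.        ]]), 'rvec': array([ 2.15495451,  1.13631767, -0.46205115]), 'tvec': array([-328.96638808, -290.16972911, 1449.46460988])}
top {'camera_matrix': array([[452.11475292,   0.        , 329.02298076],
       [  0.        , 452.11475292, 241.66544951],
       [  0.        ,   0.        ,   1.        ]]), 'rvec': array([ 2.1911136 , -2.02186425,  0.21014686]), 'tvec': array([ -36.10539385,  545.907597  , 1120.45916393])}
wrist {'camera_matrix': array([[371.64829954,   0.        , 319.4373679 ],
       [  0.        , 371.64829954, 239.23147311],
       [  0.        ,   0.        ,   1.        ]]), 'rvec': array([-2.3205994 ,  1.79250674,  0.23153543]), 'tvec': array([-574.93933491,  -26.65276357,  389.85349641])}
```

View pics/scene0.png

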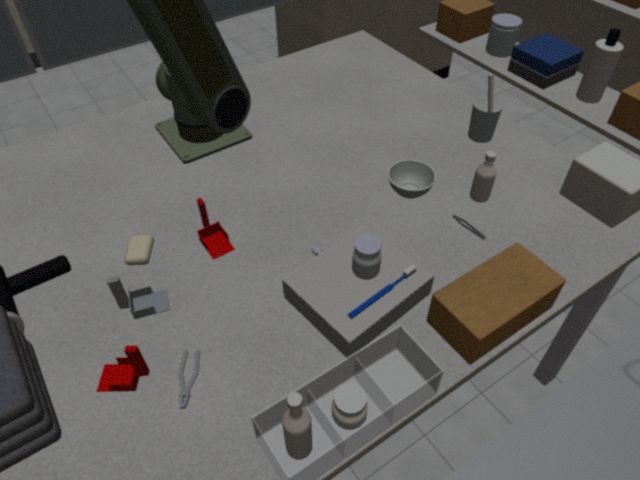

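View pics/top0.png

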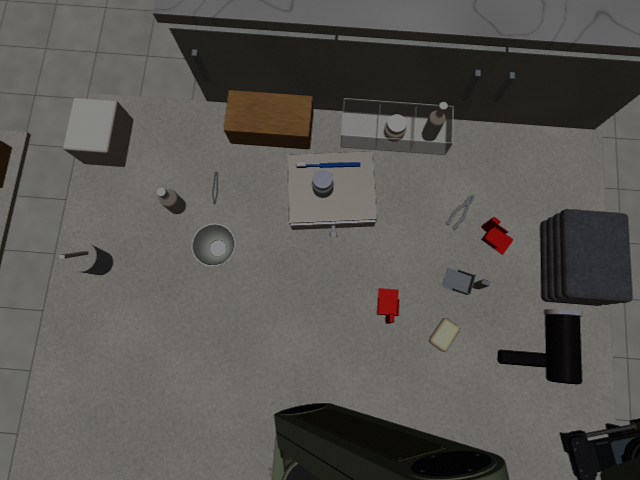

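View pics/wrist0.png

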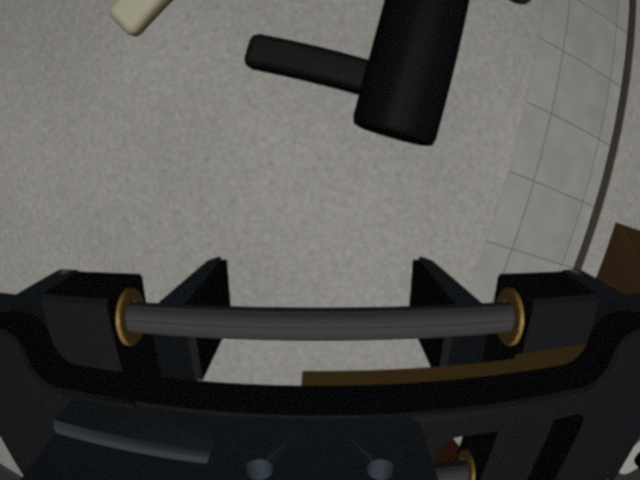

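```bash
cat > h.py <<'E'
import numpy as np, cv2
from workcell import env,cams,spotter
def ray(cam,px,c=None):
    c=c or cams.calibration(cam); K=c["camera_matrix"]; R=cv2.Rodrigues(np.array(c["rvec"]))[0]; t=np.array(c["tvec"]).ravel()
    u=(px[0]-K[0,2])/K[0,0]; v=(px[1]-K[1,2])/K[1,1]
    if cam=="wrist":
        th=np.hypot(u,v); d=np.array([u/th*np.sin(th),v/th*np.sin(th),np.cos(th)]) if th>1e-9 else np.array([0,0,1.])
    else: d=np.array([u,v,1.])
    return -R.T@t, R.T@d
def pix2z(cam,px,z,c=None):
    o,d=ray(cam,px,c); return o+d*(z-o[2])/d[2]
def proj(cam,P,c=None):
    c=c or cams.calibration(cam); K=c["camera_matrix"]; R=cv2.Rodrigues(np.array(c["rvec"]))[0]; t=np.array(c["tvec"]).ravel()
    X=(R@np.atleast_2d(P).T).T+t
    if cam=="wrist":
        r=np.hypot(X[:,0],X[:,1]); th=np.arctan2(r,X[:,2]); s=th/np.maximum(r,1e-9)
        u=X[:,0]*s; v=X[:,1]*s
    else: u=X[:,0]/X[:,2]; v=X[:,1]/X[:,2]
    return np.c_[K[0,0]*u+K[0,2],K[1,1]*v+K[1,2]]
def save(cam,name,crop=None,k=1):
    im=cams.grab_frame(cam)[:,:,::-1].copy(); full=im
    if crop: x0,y0,x1,y1=crop; im=im[y0:y1,x0:x1]
    if k!=1: im=cv2.resize(im,None,fx=k,fy=k,interpolation=cv2.INTER_CUBIC)
    cv2.imwrite(f"pics/{name}.png",im); return full
E
python3 - <<'E'
from h import *
for cam in ["top","scene"]:
    im=save(cam,cam+"1"); 
    np.save(f"pics/{cam}1.npy",im)
    for t in ["scoop","bowl","drawer_knob","jar"]:
        for r in spotter.masks_of(cam,t):
            m=r["region"]; ys,xs=np.nonzero(m)
            print(cam,t,round(r["confidence"],2),r["extent"],xs.mean().round(1),ys.mean().round(1),len(xs), im[m].mean(0).round()[::-1])
im=np.load("pics/top1.npy")
cv2.imwrite("pics/c_scoop.png",cv2.resize(im[220:350,370:520],None,fx=5,fy=5,interpolation=cv2.INTER_CUBIC)[:600,:800])
cv2.imwrite("pics/c_dr.png",cv2.resize(im[140:270,180:390],None,fx=3.8,fy=3.8,interpolation=cv2.INTER_CUBIC))
print(env.state()["time_s"])
E
```

```text
top scoop 0.78 [376.1, 288.8, 399.1, 322.5] 388.5 303.8 659 [119.  21.  19.]
top scoop 0.71 [441.1, 268.0, 492.1, 295.7] 462.7 280.9 760 [70. 72. 74.]
top scoop 0.65 [485.0, 217.6, 514.0, 254.1] 496.4 235.3 624 [95. 10.  8.]
top bowl 0.65 [194.9, 223.2, 235.1, 266.7] 213.8 244.2 1483 [91. 92. 89.]
top drawer_knob 0.87 [293.9, 219.0, 376.8, 239.4] 333.3 225.0 568 [73. 71. 70.]
top jar 0.85 [310.0, 171.0, 332.7, 200.5] 322.7 183.5 493 [84. 85. 91.]
scene scoop 0.78 [196.5, 199.0, 233.9, 258.0] 213.0 234.4 1112 [101.  21.  20.]
scene scoop 0.75 [109.5, 277.4, 167.5, 318.6] 139.1 298.6 1470 [77. 79. 80.]
scene scoop 0.75 [94.9, 344.1, 150.2, 392.0] 123.8 371.6 1523 [97. 13. 12.]
scene bowl 0.75 [387.7, 156.2, 438.7, 198.9] 411.2 177.9 1475 [94. 97. 95.]
scene drawer_knob 0.62 [300.9, 246.1, 322.5, 266.3] 316.4 250.7 91 [115. 115. 117.]
scene jar 0.86 [352.8, 237.7, 379.4, 277.3] 367.0 256.8 1154 [88. 89. 93.]
0.65
```

View pics/c_scoop.png

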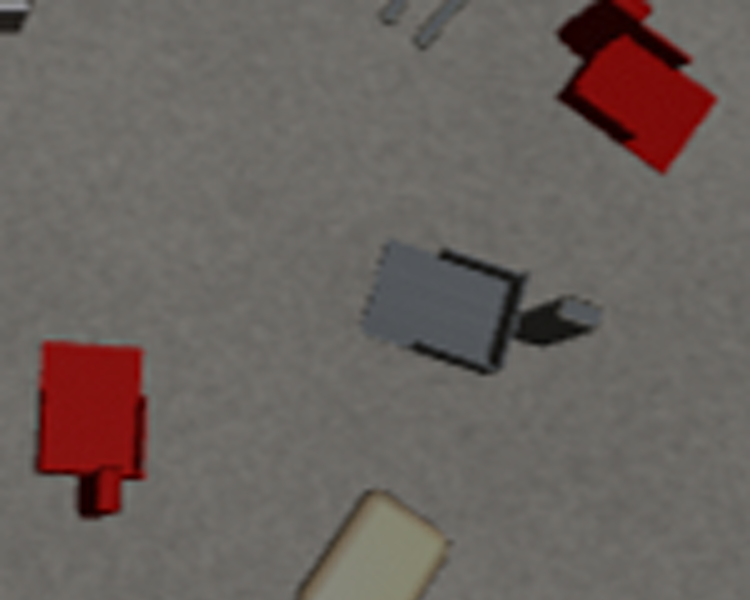

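View pics/c_dr.png

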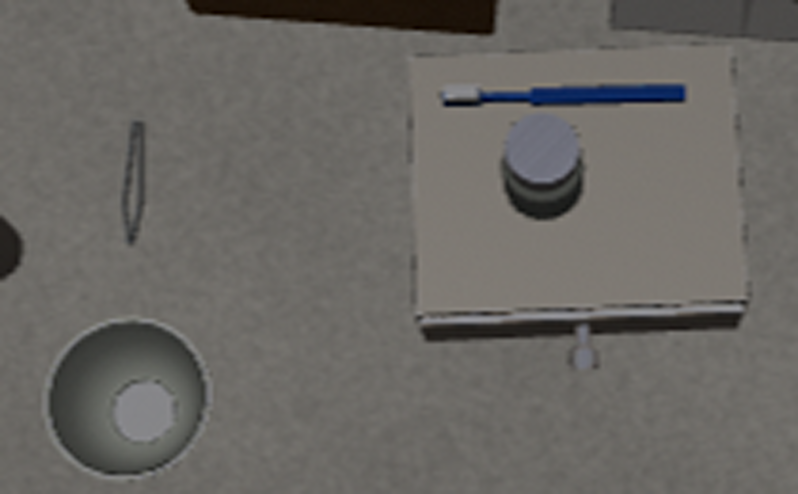

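```bash
python3 - <<'E'
from h import *
f=lambda x,y:(370+x/5,220+y/5)
a=pix2z("top",f(390,240),2);b=pix2z("top",f(363,332),2)
h=pix2z("top",f(581,310),100)
print("nose",a,b,np.linalg.norm(a-b)); n=(a+b)/2; d=(n-h)[:2]; print("handle",h,"dist(81)",np.hypot(*d),"yaw",np.degrees(np.arctan2(d[1],d[0])), "yaw from edge",np.degrees(np.arctan2(a[1]-b[1],a[0]-b[0]))+90)
g=lambda x,y:(180+x/3.8,140+y/3.8)
for nm,p,z in [("bowl",(128,398),55),("bowlfoot",(146,411),4),("knob",(583,356),36),("unitFL",(417,312),60),("unitFR",(746,302),60),("unitBL",(411,56),60),("unitBR",(735,46),60),("jar",(544,148),75+60)]:
    print(nm,pix2z("top",g(*p),z).round(1))
p=[pix2z("top",g(*q),55) for q in [(44,398),(212,398),(128,318),(128,480)]]
print(np.linalg.norm(p[0]-p[1]),np.linalg.norm(p[2]-p[3]), sum(p)/4)
im=np.load("pics/scene1.npy")
cv2.imwrite("pics/s_l.png",cv2.resize(im[260:335,90:190],None,fx=8,fy=8,interpolation=cv2.INTER_CUBIC))
cv2.imwrite("pics/s_r.png",cv2.resize(im[145:355,270:450],None,fx=2.8,fy=2.8,interpolation=cv2.INTER_CUBIC))
E
```

```text
nose [ 511.97959346 -316.63823759    2.        ] [ 461.13093828 -303.55780077    2.        ] 52.50412898971314
handle [ 467.91589716 -386.48379691  100.        ] dist(81) 78.62705072094617 yaw 76.28688605319006 yaw from edge 75.57387023510329
bowl [515.2 306.7  55. ]
bowlfoot [516.1 306.7   4. ]
knob [574.   -1.8  36. ]
unitFL [590.4 114.6  60. ]
unitFR [ 615.7 -111.2   60. ]
unitBL [777.2 137.3  60. ]
unitBR [803.3 -92.3  60. ]
jar [689.2  33.9 135. ]
115.17502037326109 113.46410809497044 [515.13257816 306.64213378  55.        ]
```

View pics/s_l.png

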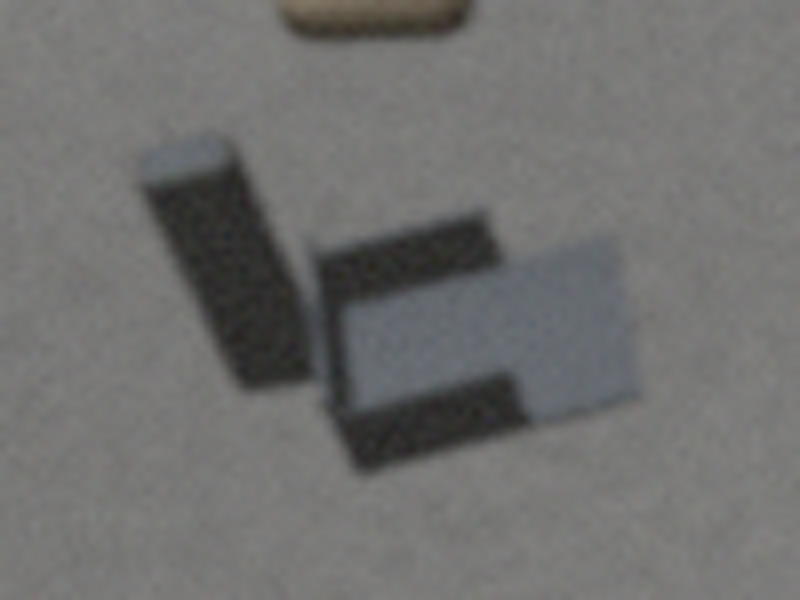

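View pics/s_r.png

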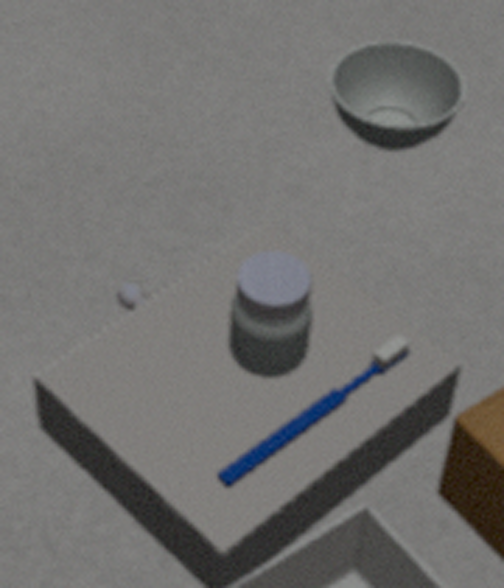

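```bash
cat >> h.py <<'E'
from scipy.spatial.transform import Rotation as Ro
def T(s=None):
    s=s or env.state(); r=s["ee_rot"]; return np.array(s["ee_pos"]),Ro.from_euler("xyz",r,degrees=True)
def go(x,y,z,yaw=None):
    s=env.state(); p,R=T(s); d=R.inv().apply(np.array([x,y,z])-p)
    c=s["ee_rot"][2]
    sp=0 if yaw is None else -np.radians((yaw-c+180)%360-180)
    print("t",round(s["time_s"],2),"pos",p.round(1),"rot",np.round(s["ee_rot"],2),"F",np.round(s["force"],1),"w",round(s["gripper_width"],1))
    print("delta",d.round(1),"spin",round(sp,3)); return d,sp
E
python3 - <<'E'
from h import *
go(574,-2,120,6.6)
E
```

```text
t 0.65 pos [ 145.5 -556.3  214. ] rot [179.99  -0.    14.66] F [ 0.5 -0.1  0.1] w 91.1
delta [ 554.8 -427.9   93.9] spin 0.141
```

>>> {"name": "apply_moves", "arguments": {
  "plan": [
    {"jaw": 0,"delta_pos": [555,-428,60],"spin": 0.14},
    {"jaw": 0,"delta_pos": [555,-428,60],"spin": 0.14},
    {"jaw": 0,"delta_pos": [555,-428,60],"spin": 0.14},
    {"jaw": 0,"delta_pos": [555,-428,60],"spin": 0.14},
    {"jaw": 0,"delta_pos": [555,-428,60],"spin": 0.14},
    {"jaw": 0,"delta_pos": [555,-428,60],"spin": 0.14},
    {"jaw": 0,"delta_pos": [555,-428,60],"spin": 0.14},
    {"jaw": 0,"delta_pos": [555,-428,60],"spin": 0.14}
  ],
  "squeeze": 30
}}

```text
time_s: 1.65
ee_pos: [451.4, -160.5, 171.5]
ee_rot: [180.0, -0.1, 6.6]
force: [0.7, -0.4, 0.6]
gripper_width: 91.1
```

```bash
python3 - <<'E'
from h import *
go(574,-2,120,6.6)
E
```

```text
t 1.65 pos [ 451.4 -160.5  171.5] rot [ 1.7995e+02 -6.0000e-02  6.6400e+00] F [ 0.7 -0.4  0.6] w 91.1
delta [ 140.1 -143.3   51.5] spin 0.001
```

>>> {"name": "apply_moves", "arguments": {
  "plan": [
    {"jaw": 0,"delta_pos": [140,-143,51],"spin": 0},
    {"jaw": 0,"delta_pos": [140,-143,51],"spin": 0},
    {"jaw": 0,"delta_pos": [140,-143,51],"spin": 0},
    {"jaw": 0,"delta_pos": [140,-143,51],"spin": 0},
    {"jaw": 0,"delta_pos": [140,-143,51],"spin": 0},
    {"jaw": 0,"delta_pos": [140,-143,51],"spin": 0},
    {"jaw": 0,"delta_pos": [140,-143,51],"spin": 0},
    {"jaw": 0,"delta_pos": [140,-143,51],"spin": 0}
  ]
}}

```text
time_s: 2.65
ee_pos: [573.7, -3.4, 121.1]
ee_rot: [179.9, -0.1, 6.5]
force: [-0.5, -0.2, 0.3]
gripper_width: 91.3
```

```bash
python3 - <<'E'
from h import *
go(574,-2,14,6.6)
print(proj("wrist",[[574,-1.8,32],[565,-2.8,32]]))
save("wrist","w2")
E
```

```text
t 2.65 pos [573.7  -3.4 121.1] rot [ 1.7994e+02 -1.0000e-01  6.5500e+00] F [-0.5 -0.2  0.3] w 91.3
delta [  0.3  -1.4 107.1] spin -0.001
[[316.58327211 245.10166191]
 [316.57153269 257.07279953]]
```

View pics/w2.png

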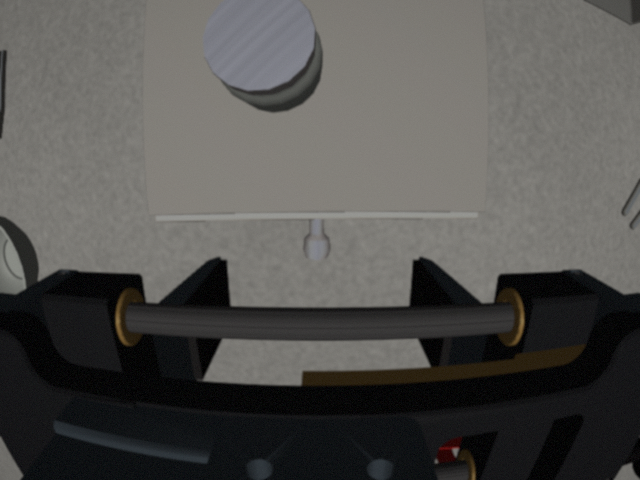

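>>> {"name": "apply_moves", "arguments": {
  "plan": [
    {"jaw": 0,"delta_pos": [0,-1,55],"spin": 0},
    {"jaw": 0,"delta_pos": [0,-1,90],"spin": 0},
    {"jaw": 0,"delta_pos": [0,-1,107],"spin": 0},
    {"jaw": 0.5,"delta_pos": [0,-1,107],"spin": 0},
    {"jaw": 0.8,"delta_pos": [0,-1,107],"spin": 0},
    {"jaw": 1,"delta_pos": [0,-1,107],"spin": 0},
    {"jaw": 1,"delta_pos": [0,-1,107],"spin": 0},
    {"jaw": 1,"delta_pos": [0,-1,107],"spin": 0}
  ],
  "squeeze": 20
}}

```text
time_s: 3.7
ee_pos: [574.0, -2.2, 14.5]
ee_rot: [179.9, -0.1, 6.6]
force: [-1.3, 0.0, 0.6]
gripper_width: 43.7
```

>>> {"name": "apply_moves", "arguments": {
  "plan": [
    {"jaw": 1,"delta_pos": [0,0,0],"spin": 0},
    {"jaw": 1,"delta_pos": [0,0,0],"spin": 0},
    {"jaw": 1,"delta_pos": [0,0,0],"spin": 0},
    {"jaw": 1,"delta_pos": [0,0,0],"spin": 0},
    {"jaw": 1,"delta_pos": [-4,0,0],"spin": 0},
    {"jaw": 1,"delta_pos": [-12,0,0],"spin": 0},
    {"jaw": 1,"delta_pos": [-22,0,0],"spin": 0},
    {"jaw": 1,"delta_pos": [-33,0,0],"spin": 0}
  ]
}}

```text
time_s: 4.7
ee_pos: [541.6, -5.3, 14.5]
ee_rot: [180.0, -0.2, 6.5]
force: [0.6, 3.9, -0.6]
gripper_width: 17.9
```

>>> {"name": "apply_moves", "arguments": {
  "plan": [
    {"jaw": 1,"delta_pos": [-12,0,0],"spin": 0},
    {"jaw": 1,"delta_pos": [-24,0,0],"spin": 0},
    {"jaw": 1,"delta_pos": [-36,0,0],"spin": 0},
    {"jaw": 1,"delta_pos": [-46,0,0],"spin": 0},
    {"jaw": 1,"delta_pos": [-54,0,0],"spin": 0},
    {"jaw": 1,"delta_pos": [-59,0,0],"spin": 0},
    {"jaw": 1,"delta_pos": [-59,0,0],"spin": 0},
    {"jaw": 0,"delta_pos": [-59,0,0],"spin": 0}
  ]
}}

```text
time_s: 5.7
ee_pos: [482.7, -11.9, 14.1]
ee_rot: [-180.0, -0.2, 6.5]
force: [0.1, -0.3, -0.5]
gripper_width: 25.2
```

```bash
python3 - <<'E'
from h import *
go(468,-386,140,76)
save("top","t3",(250,130,410,290),3.7)
E
```

```text
t 5.7 pos [482.7 -11.9  14.1] rot [-179.99   -0.18    6.52] F [ 0.1 -0.3 -0.5] w 25.2
delta [ -56.7  370.  -126.2] spin -1.213
```

View pics/t3.png

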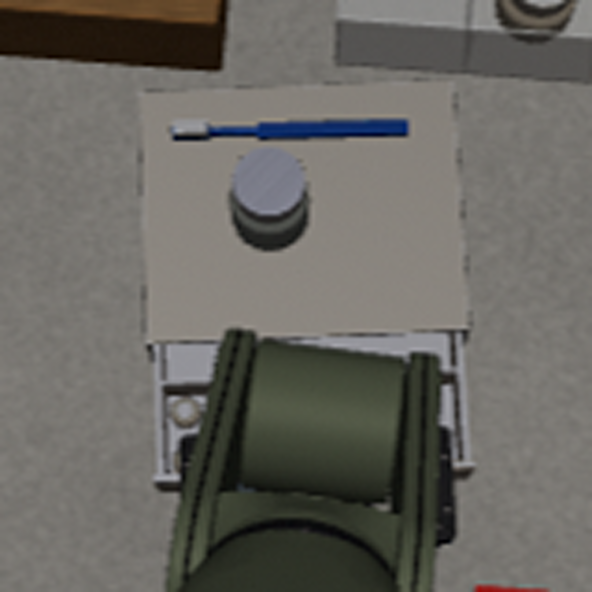

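>>> {"name": "apply_moves", "arguments": {
  "plan": [
    {"jaw": 0,"delta_pos": [0,0,0],"spin": 0},
    {"jaw": 0,"delta_pos": [0,0,0],"spin": 0},
    {"jaw": 0,"delta_pos": [0,0,-50],"spin": 0},
    {"jaw": 0,"delta_pos": [0,0,-105],"spin": 0},
    {"jaw": 0,"delta_pos": [0,10,-145],"spin": -0.1},
    {"jaw": 0,"delta_pos": [-10,60,-145],"spin": -0.25},
    {"jaw": 0,"delta_pos": [-20,120,-145],"spin": -0.4},
    {"jaw": 0,"delta_pos": [-30,180,-145],"spin": -0.55}
  ]
}}

```text
time_s: 6.75
ee_pos: [472.8, -195.6, 159.0]
ee_rot: [179.9, -0.2, 38.4]
force: [0.5, 0.9, -0.6]
gripper_width: 91.3
```

```bash
python3 - <<'E'
from h import *
go(468,-386,150,76)
E
```

```text
t 6.75 pos [ 472.8 -195.6  159. ] rot [179.9   -0.19  38.37] F [ 0.5  0.9 -0.6] w 91.3
delta [-122.   146.3    8.9] spin -0.657
```

>>> {"name": "apply_moves", "arguments": {
  "plan": [
    {"jaw": 0,"delta_pos": [-38,45,2],"spin": -0.17},
    {"jaw": 0,"delta_pos": [-76,92,4],"spin": -0.34},
    {"jaw": 0,"delta_pos": [-110,132,8],"spin": -0.5},
    {"jaw": 0,"delta_pos": [-122,146,9],"spin": -0.657},
    {"jaw": 0,"delta_pos": [-122,146,9],"spin": -0.657},
    {"jaw": 0,"delta_pos": [-122,146,9],"spin": -0.657},
    {"jaw": 0,"delta_pos": [-122,146,9],"spin": -0.657},
    {"jaw": 0,"delta_pos": [-122,146,9],"spin": -0.657}
  ]
}}

```text
time_s: 7.75
ee_pos: [468.1, -384.9, 150.2]
ee_rot: [179.8, -0.1, 76.0]
force: [1.0, 0.2, 0.3]
gripper_width: 91.3
```

```bash
python3 - <<'E'
from h import *
go(468,-386,63,76)
save("wrist","w4")
a=np.radians(76);ex=np.array([np.cos(a),np.sin(a),0]);ey=np.array([-ex[1],ex[0],0]);ez=np.array([0,0,1])
h=np.array([468,-386.5,0]); o=h+46*ex
for nm,(x,y,z) in dict(nl=(35,27,2),nr=(35,-27,2),bl=(-35,27,32),br=(-35,-27,32),ht=(-46,0,100)).items():
    print(nm,proj("wrist",[o+x*ex+y*ey+z*ez]).round(1))
im=save("top","t4",(250,180,410,290),5)
E
```

```text
t 7.75 pos [ 468.1 -384.9  150.2] rot [ 1.7978e+02 -9.0000e-02  7.6050e+01] F [1.  0.2 0.3] w 91.3
delta [-1.3 -0.1 87.2] spin 0.001
nl [[285.7 134.9]]
nr [[349.5 134.9]]
bl [[283.5 222.8]]
br [[351.6 222.7]]
ht [[317.3 262.6]]
```

View pics/w4.png

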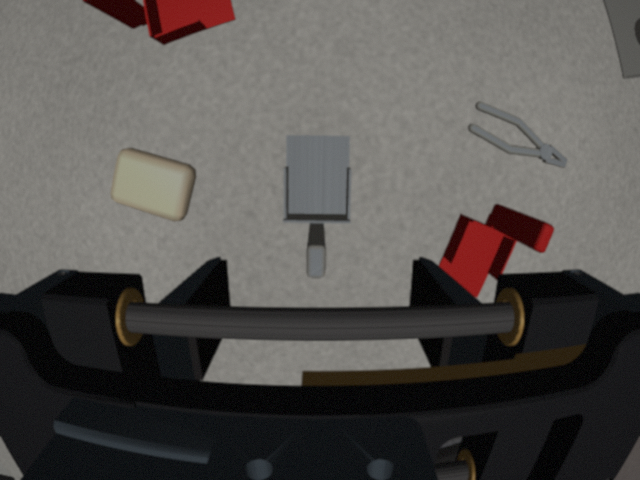

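View pics/t4.png

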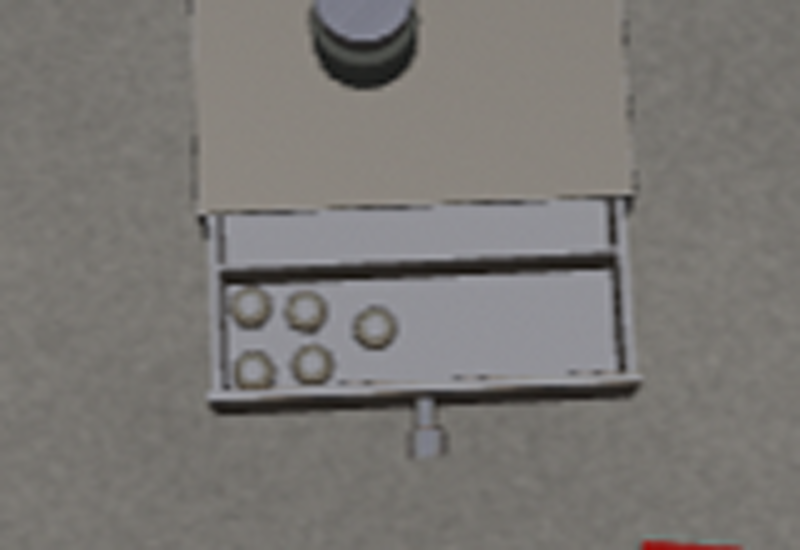

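>>> {"name": "apply_moves", "arguments": {
  "plan": [
    {"jaw": 0,"delta_pos": [-1,0,45],"spin": 0},
    {"jaw": 0.3,"delta_pos": [-1,0,75],"spin": 0},
    {"jaw": 0.6,"delta_pos": [-1,0,88],"spin": 0},
    {"jaw": 1,"delta_pos": [-1,0,88],"spin": 0},
    {"jaw": 1,"delta_pos": [-1,0,88],"spin": 0},
    {"jaw": 1,"delta_pos": [-1,0,88],"spin": 0},
    {"jaw": 1,"delta_pos": [-1,0,88],"spin": 0},
    {"jaw": 1,"delta_pos": [-1,0,88],"spin": 0}
  ],
  "squeeze": 50
}}

```text
time_s: 8.85
ee_pos: [468.2, -386.2, 62.5]
ee_rot: [179.8, -0.1, 76.0]
force: [1.0, 0.5, -0.5]
gripper_width: 24.1
```

```bash
python3 - <<'E'
from h import *
go(468,-386,62,76)
im=np.zeros(1)
# stones & drawer from t4 crop
g=lambda x,y:(250+x/5,180+y/5)
for nm,p,z in [("knob",(427,440),32),("knobtip",(427,452),32),("FL",(212,400),54),("FR",(640,383),54),("s0",(250,306),20.5),("s1",(306,311),20.5),("s2",(375,327),20.5),("s3",(254,370),20.5),("s4",(313,363),20.5),("divL",(222,268),52),("divR",(612,252),52)]:
    print(nm,pix2z("top",g(*p),z).round(1))
E
```

```text
t 8.85 pos [ 468.2 -386.2   62.5] rot [ 1.7975e+02 -7.0000e-02  7.6040e+01] F [ 1.   0.5 -0.5] w 24.1
delta [ 0.2 -0.3  0.5] spin 0.001
knob [483.1 -14.1  32. ]
knobtip [476.8 -14.6  32. ]
FL [491.7  98.5  54. ]
FR [ 518.4 -121.9   54. ]
s0 [549.7  86.3  20.5]
s1 [549.4  56.   20.5]
s2 [543.6  18.4  20.5]
s3 [515.1  80.9  20.5]
s4 [521.4  49.8  20.5]
divL [562.3 100.2  52. ]
divR [ 587.4 -103.3   52. ]
```

>>> {"name": "apply_moves", "arguments": {
  "plan": [
    {"jaw": 1,"delta_pos": [0,0,0],"spin": 0},
    {"jaw": 1,"delta_pos": [0,0,0],"spin": 0},
    {"jaw": 1,"delta_pos": [0,0,0],"spin": 0},
    {"jaw": 1,"delta_pos": [0,0,-5],"spin": 0},
    {"jaw": 1,"delta_pos": [0,0,-25],"spin": 0},
    {"jaw": 1,"delta_pos": [0,0,-60],"spin": 0},
    {"jaw": 1,"delta_pos": [0,0,-85],"spin": 0},
    {"jaw": 1,"delta_pos": [0,0,-85],"spin": 0}
  ],
  "squeeze": 60
}}

```text
time_s: 9.85
ee_pos: [469.0, -387.1, 149.6]
ee_rot: [179.5, 0.1, 76.0]
force: [0.9, -0.6, -1.6]
gripper_width: 11.7
```

```bash
python3 - <<'E'
from h import *
K=np.array([482.9,-12.5]);a=np.radians(6.9);u=np.array([np.cos(a),np.sin(a)]);v=np.array([-u[1],u[0]])
C=K+61*u; print(C)
hp=C+(-84)*v; print("handle",hp)
go(*hp,148,96.9)
save("wrist","w5")
s=env.state();p=s["ee_pos"]; b=np.radians(s["ee_rot"][2]);ex=np.array([np.cos(b),np.sin(b),0]);ey=np.array([-ex[1],ex[0],0]);ez=np.array([0,0,1])
o=p*[1,1,0]+ez*(p[2]-62.5)+46*ex
for nm,(x,y,z) in dict(nl=(35,27,2),nr=(35,-27,2),bl=(-35,27,32),br=(-35,-27,32),ht=(-46,0,100)).items():
    print(nm,proj("wrist",[o+x*ex+y*ey+z*ez]).round(1))
E
```

```text
[543.45819786  -5.17165283]
handle [553.54969232 -88.56326955]
t 9.85 pos [ 469.  -387.1  149.6] rot [1.795e+02 5.000e-02 7.604e+01] F [ 0.9 -0.6 -1.6] w 11.7
delta [310.1  10.    1.4] spin -0.364
nl [[272.5 128.7]]
nr [[360.5 128.5]]
bl [[268.7 252.4]]
br [[364.3 252.2]]
ht [[316. 327.]]
```

View pics/w5.png

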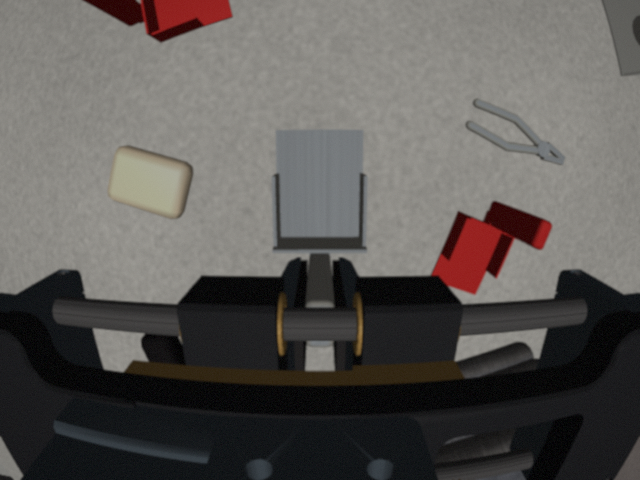

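>>> {"name": "apply_moves", "arguments": {
  "plan": [
    {"jaw": 1,"delta_pos": [0,0,-30],"spin": 0},
    {"jaw": 1,"delta_pos": [30,1,-32],"spin": -0.05},
    {"jaw": 1,"delta_pos": [80,2,-32],"spin": -0.1},
    {"jaw": 1,"delta_pos": [135,4,-32],"spin": -0.17},
    {"jaw": 1,"delta_pos": [190,6,-32],"spin": -0.24},
    {"jaw": 1,"delta_pos": [245,8,-32],"spin": -0.3},
    {"jaw": 1,"delta_pos": [290,10,-32],"spin": -0.364},
    {"jaw": 1,"delta_pos": [310,10,-32],"spin": -0.364}
  ]
}}

```text
time_s: 10.9
ee_pos: [551.9, -85.6, 178.4]
ee_rot: [179.9, 0.0, 97.0]
force: [-0.4, -0.6, -0.7]
gripper_width: 11.5
```

```bash
python3 - <<'E'
from h import *
go(553.5,-88.6,73.7,96.9)
save("wrist","w6")
C=np.array([543.46,-5.17]);a=np.radians(6.9);u=np.array([np.cos(a),np.sin(a)]);v=np.array([-u[1],u[0]])
for uu in(-32,32):
  for ss in(-105,105):
    P=C+uu*u+ss*v; print(uu,ss,proj("wrist",[[*P,52],[*P,12]]).round(1).tolist())
E
```

```text
t 10.9 pos [551.9 -85.6 178.4] rot [1.7986e+02 2.0000e-02 9.7020e+01] F [-0.4 -0.6 -0.7] w 11.5
delta [ -3.1   1.  104.7] spin 0.002
-32 -105 [[280.1, 260.6], [284.4, 247.7]]
-32 105 [[278.7, 8.6], [283.2, 23.6]]
32 -105 [[356.4, 260.6], [352.2, 247.7]]
32 105 [[358.2, 8.7], [353.8, 23.6]]
```

View pics/w6.png

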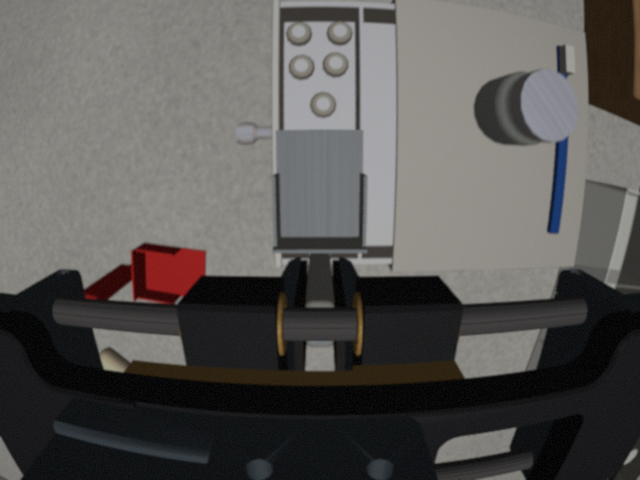

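>>> {"name": "apply_moves", "arguments": {
  "plan": [
    {"jaw": 1,"delta_pos": [-3,0.5,20],"spin": 0.002},
    {"jaw": 1,"delta_pos": [-3,0.5,40],"spin": 0.002},
    {"jaw": 1,"delta_pos": [-3,0.5,58],"spin": 0.002},
    {"jaw": 1,"delta_pos": [-3,0.5,74],"spin": 0.002},
    {"jaw": 1,"delta_pos": [-3,0.5,88],"spin": 0.002},
    {"jaw": 1,"delta_pos": [-3,0.5,97],"spin": 0.002},
    {"jaw": 1,"delta_pos": [-3,0.5,102],"spin": 0.002},
    {"jaw": 1,"delta_pos": [-3,0.5,104],"spin": 0.002}
  ]
}}

```text
time_s: 11.95
ee_pos: [553.7, -87.3, 74.6]
ee_rot: [179.8, -0.1, 96.9]
force: [0.9, -0.1, -0.6]
gripper_width: 11.7
```

```bash
python3 - <<'E'
from h import *
C=np.array([543.46,-5.17]);a=np.radians(6.9);u=np.array([np.cos(a),np.sin(a)]);v=np.array([-u[1],u[0]])
go(*(C+24*v),74,96.9)
save("wrist","w7")
E
```

```text
t 11.95 pos [553.7 -87.3  74.6] rot [ 1.7979e+02 -5.0000e-02  9.6880e+01] F [ 0.9 -0.1 -0.6] w 11.7
delta [106.7  -0.3   0.7] spin -0.0
```

View pics/w7.png

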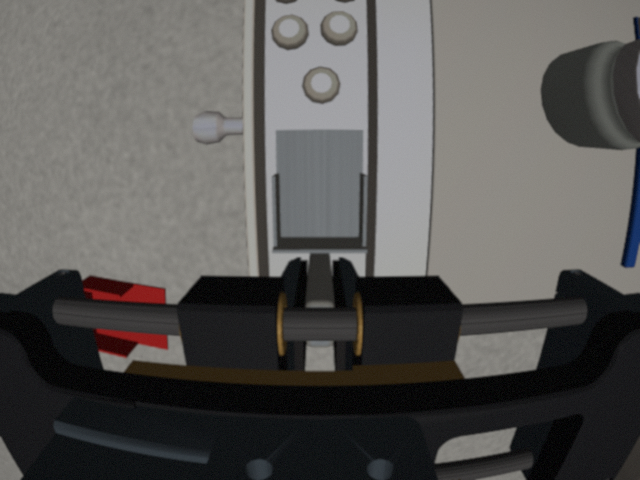

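>>> {"name": "apply_moves", "arguments": {
  "plan": [
    {"jaw": 1,"delta_pos": [0,-1.5,1],"spin": 0},
    {"jaw": 1,"delta_pos": [2,-1.5,1.5],"spin": 0},
    {"jaw": 1,"delta_pos": [12,-1.5,1.5],"spin": 0},
    {"jaw": 1,"delta_pos": [22,-1.5,1.5],"spin": 0},
    {"jaw": 1,"delta_pos": [32,-1.5,1.5],"spin": 0},
    {"jaw": 1,"delta_pos": [42,-1.5,1.5],"spin": 0},
    {"jaw": 1,"delta_pos": [52,-1.5,1.5],"spin": 0},
    {"jaw": 1,"delta_pos": [62,-1.5,1.5],"spin": 0}
  ]
}}

```text
time_s: 13.0
ee_pos: [546.4, -26.3, 74.7]
ee_rot: [179.6, 0.1, 96.9]
force: [1.2, -3.9, 5.6]
gripper_width: 11.6
```

```bash
python3 - <<'E'
from h import *
C=np.array([543.46,-5.17]);a=np.radians(6.9);u=np.array([np.cos(a),np.sin(a)]);v=np.array([-u[1],u[0]])
go(*(C+24*v),74,96.9)
save("wrist","w8")
E
```

```text
t 13.0 pos [546.4 -26.3  74.7] rot [1.7955e+02 8.0000e-02 9.6930e+01] F [ 1.2 -3.9  5.6] w 11.6
delta [45.4 -0.3  0.6] spin 0.0
```

View pics/w8.png

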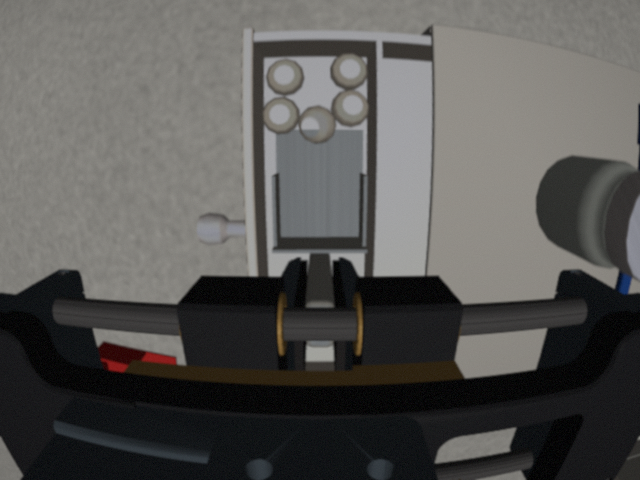

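>>> {"name": "apply_moves", "arguments": {
  "plan": [
    {"jaw": 1,"delta_pos": [5,-0.5,0.7],"spin": 0},
    {"jaw": 1,"delta_pos": [11,-0.5,0.7],"spin": 0},
    {"jaw": 1,"delta_pos": [17,-0.5,0.7],"spin": 0},
    {"jaw": 1,"delta_pos": [23,-0.5,0.7],"spin": 0},
    {"jaw": 1,"delta_pos": [29,-0.5,0.7],"spin": 0},
    {"jaw": 1,"delta_pos": [34,-0.5,0.7],"spin": 0},
    {"jaw": 1,"delta_pos": [38,-0.5,0.7],"spin": 0},
    {"jaw": 1,"delta_pos": [40,-0.5,0.7],"spin": 0}
  ]
}}

```text
time_s: 14.05
ee_pos: [543.3, 8.3, 76.1]
ee_rot: [179.3, 0.8, 97.4]
force: [2.6, -24.5, 12.7]
gripper_width: 12.2
```

```bash
python3 - <<'E'
from h import *
C=np.array([543.46,-5.17]);a=np.radians(6.9);u=np.array([np.cos(a),np.sin(a)]);v=np.array([-u[1],u[0]])
go(*(C+24*v),74,96.9)
save("wrist","w9")
E
```

```text
t 14.05 pos [543.3   8.3  76.1] rot [179.31   0.81  97.37] F [  2.6 -24.5  12.7] w 12.2
delta [10.6 -1.4  1.9] spin 0.008
```

View pics/w9.png

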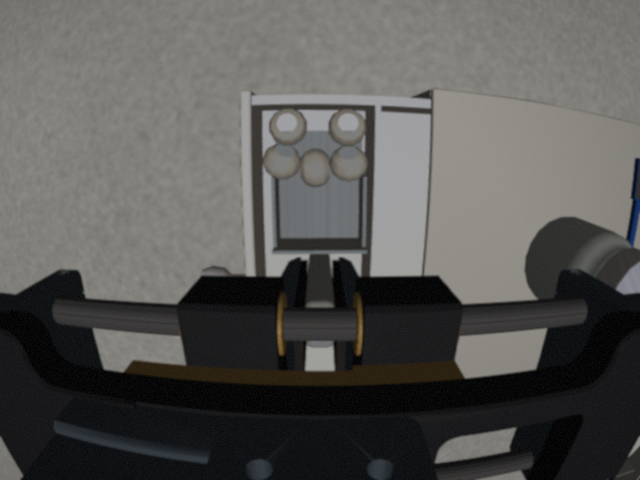

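>>> {"name": "apply_moves", "arguments": {
  "plan": [
    {"jaw": 1,"delta_pos": [-4,0,1],"spin": 0.008},
    {"jaw": 1,"delta_pos": [-12,0,1.2],"spin": 0.008},
    {"jaw": 1,"delta_pos": [-26,0,1.2],"spin": 0.008},
    {"jaw": 1,"delta_pos": [-50,0,1.2],"spin": 0.008},
    {"jaw": 1,"delta_pos": [-24,0,1.2],"spin": 0.008},
    {"jaw": 1,"delta_pos": [-8,0,1.2],"spin": 0.008},
    {"jaw": 1,"delta_pos": [-3,0,1.2],"spin": 0.008},
    {"jaw": 1,"delta_pos": [-3,0,1.2],"spin": 0.008}
  ]
}}

```text
time_s: 15.1
ee_pos: [545.1, 4.4, 75.9]
ee_rot: [179.1, 1.0, 97.0]
force: [0.2, -3.7, 7.3]
gripper_width: 11.8
```

```bash
python3 - <<'E'
from h import *
C=np.array([543.46,-5.17]);a=np.radians(6.9);u=np.array([np.cos(a),np.sin(a)]);v=np.array([-u[1],u[0]])
go(*(C+24*v),74,96.9)
save("wrist","w10")
E
```

```text
t 15.1 pos [545.1   4.4  75.9] rot [179.12   0.96  97.  ] F [ 0.2 -3.7  7.3] w 11.8
delta [14.7 -2.8  1.6] spin 0.002
```

View pics/w10.png

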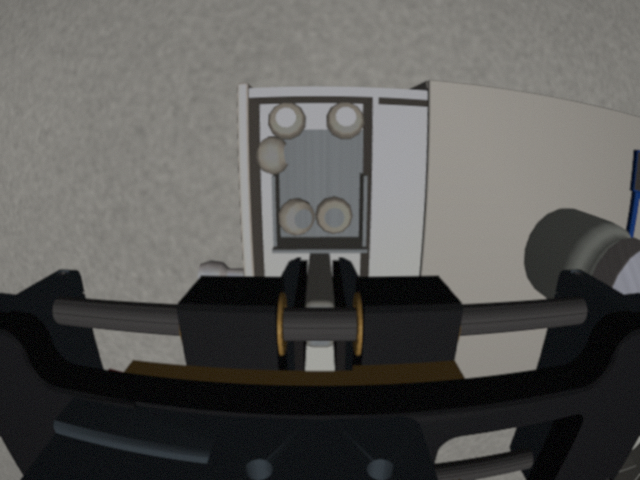

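>>> {"name": "apply_moves", "arguments": {
  "plan": [
    {"jaw": 1,"delta_pos": [-4,-2,0],"spin": 0},
    {"jaw": 1,"delta_pos": [-6,-3.5,0],"spin": 0},
    {"jaw": 1,"delta_pos": [0,-3.5,0.5],"spin": 0},
    {"jaw": 1,"delta_pos": [5,-3.5,0.5],"spin": 0},
    {"jaw": 1,"delta_pos": [9,-3.5,0.5],"spin": 0},
    {"jaw": 1,"delta_pos": [12,-3.5,0.5],"spin": 0},
    {"jaw": 1,"delta_pos": [13,-3.5,0.5],"spin": 0},
    {"jaw": 1,"delta_pos": [13,-3.5,0.5],"spin": 0}
  ]
}}

```text
time_s: 16.15
ee_pos: [543.4, 9.4, 77.6]
ee_rot: [178.8, 1.9, 97.5]
force: [3.0, -23.7, 12.6]
gripper_width: 11.9
```

```bash
python3 - <<'E'
from h import *
C=np.array([543.46,-5.17]);a=np.radians(6.9);u=np.array([np.cos(a),np.sin(a)]);v=np.array([-u[1],u[0]])
go(*(C+24*v),74,96.9)
save("wrist","w11")
E
```

```text
t 16.15 pos [543.4   9.4  77.6] rot [178.81   1.86  97.49] F [  3.  -23.7  12.6] w 11.9
delta [ 9.6 -1.6  3.3] spin 0.01
```

View pics/w11.png

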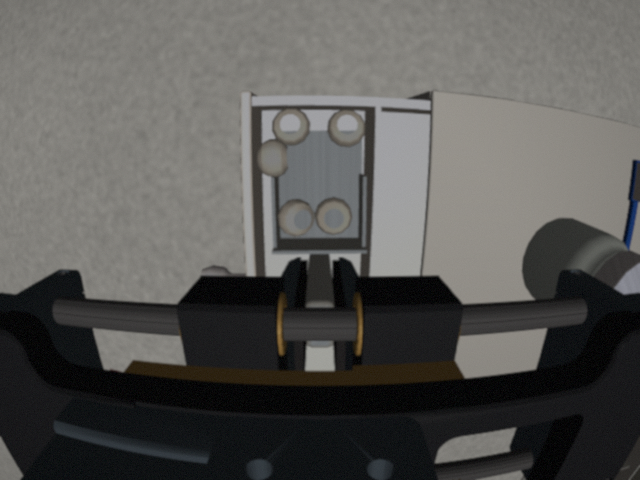

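>>> {"name": "apply_moves", "arguments": {
  "plan": [
    {"jaw": 1,"delta_pos": [-4,0,1],"spin": 0.01},
    {"jaw": 1,"delta_pos": [-10,0,2],"spin": 0.01},
    {"jaw": 1,"delta_pos": [-19,0,2],"spin": 0.01},
    {"jaw": 1,"delta_pos": [-29,0,2],"spin": 0.01},
    {"jaw": 1,"delta_pos": [-38,0,2],"spin": 0.01},
    {"jaw": 1,"delta_pos": [-44,-1,2],"spin": 0.01},
    {"jaw": 1,"delta_pos": [-47,-3,2],"spin": 0.01},
    {"jaw": 1,"delta_pos": [-47,-4,2],"spin": 0.01}
  ]
}}

```text
time_s: 17.2
ee_pos: [545.8, -38.5, 76.9]
ee_rot: [178.8, 1.9, 96.9]
force: [0.7, 0.3, -0.6]
gripper_width: 11.9
```

```bash
python3 - <<'E'
from h import *
C=np.array([543.46,-5.17]);a=np.radians(6.9);u=np.array([np.cos(a),np.sin(a)]);v=np.array([-u[1],u[0]])
go(*(C+24*v),74,96.9)
save("wrist","w12")
E
```

```text
t 17.2 pos [545.8 -38.5  76.9] rot [178.76   1.9   96.92] F [ 0.7  0.3 -0.6] w 11.9
delta [57.4  1.7  1. ] spin 0.0
```

View pics/w12.png

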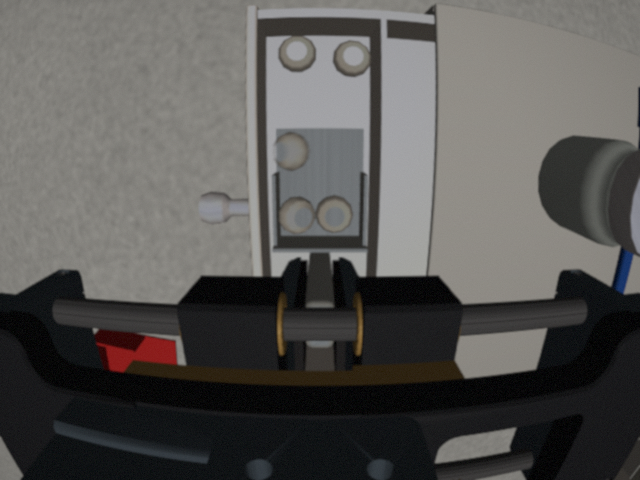

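>>> {"name": "apply_moves", "arguments": {
  "plan": [
    {"jaw": 1,"delta_pos": [-6,0,0.5],"spin": 0},
    {"jaw": 1,"delta_pos": [-20,0,1],"spin": 0},
    {"jaw": 1,"delta_pos": [-40,0,1.6],"spin": 0},
    {"jaw": 1,"delta_pos": [-11,0,0.6],"spin": 0},
    {"jaw": 1,"delta_pos": [10,0,0],"spin": 0},
    {"jaw": 1,"delta_pos": [24,0,-0.3],"spin": 0},
    {"jaw": 1,"delta_pos": [32,0,-0.5],"spin": 0},
    {"jaw": 1,"delta_pos": [35,0,-0.6],"spin": 0}
  ]
}}

```text
time_s: 18.25
ee_pos: [542.1, -4.1, 76.8]
ee_rot: [178.7, 2.0, 97.0]
force: [1.6, -4.0, 4.4]
gripper_width: 12.0
```

```bash
python3 - <<'E'
from h import *
C=np.array([543.46,-5.17]);a=np.radians(6.9);u=np.array([np.cos(a),np.sin(a)]);v=np.array([-u[1],u[0]])
go(*(C+24*v),74,96.9)
save("wrist","w13")
E
```

```text
t 18.25 pos [542.1  -4.1  76.8] rot [178.7    1.97  96.96] F [ 1.6 -4.   4.4] w 12.0
delta [22.8  1.2  2. ] spin 0.001
```

View pics/w13.png

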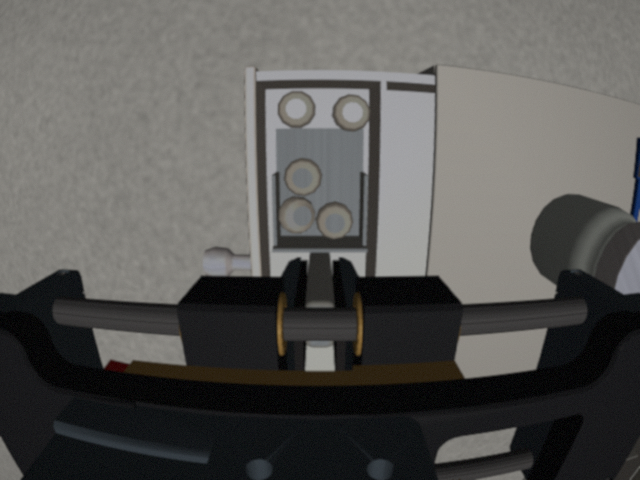

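>>> {"name": "apply_moves", "arguments": {
  "plan": [
    {"jaw": 1,"delta_pos": [3,0,0],"spin": 0},
    {"jaw": 1,"delta_pos": [7,0,-0.1],"spin": 0},
    {"jaw": 1,"delta_pos": [11,0,-0.2],"spin": 0},
    {"jaw": 1,"delta_pos": [15,0,-0.3],"spin": 0},
    {"jaw": 1,"delta_pos": [18,0,-0.4],"spin": 0},
    {"jaw": 1,"delta_pos": [20,0,-0.4],"spin": 0},
    {"jaw": 1,"delta_pos": [21,0,-0.4],"spin": 0},
    {"jaw": 1,"delta_pos": [21,0,-0.4],"spin": 0}
  ]
}}

```text
time_s: 19.3
ee_pos: [539.8, 16.9, 76.7]
ee_rot: [178.6, 2.0, 96.9]
force: [1.9, -3.8, 6.3]
gripper_width: 11.7
```

```bash
python3 - <<'E'
from h import *
C=np.array([543.46,-5.17]);a=np.radians(6.9);u=np.array([np.cos(a),np.sin(a)]);v=np.array([-u[1],u[0]])
go(*(C+24*v),74,96.9)
save("wrist","w14")
E
```

```text
t 19.3 pos [539.8  16.9  76.7] rot [178.65   1.96  96.95] F [ 1.9 -3.8  6.3] w 11.7
delta [1.7 0.9 2.7] spin 0.001
```

View pics/w14.png

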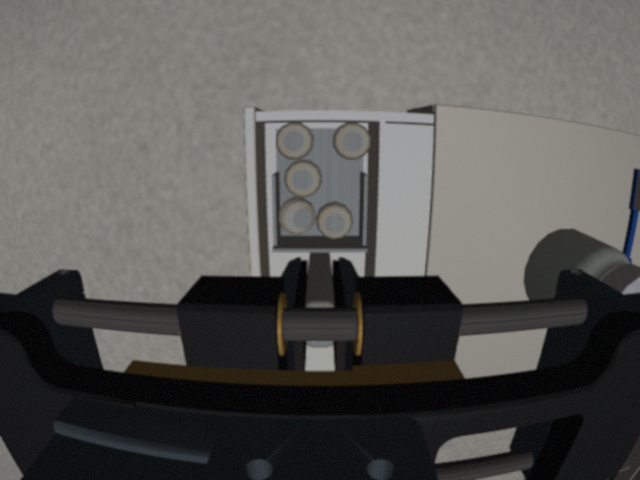

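>>> {"name": "apply_moves", "arguments": {
  "plan": [
    {"jaw": 1,"delta_pos": [-5,1,0.1],"spin": 0},
    {"jaw": 1,"delta_pos": [-14,1,0.4],"spin": 0},
    {"jaw": 1,"delta_pos": [-28,1,0.8],"spin": 0},
    {"jaw": 1,"delta_pos": [-44,1,1.3],"spin": 0},
    {"jaw": 1,"delta_pos": [-22,1,0.6],"spin": 0},
    {"jaw": 1,"delta_pos": [-7,1,0.2],"spin": 0},
    {"jaw": 1,"delta_pos": [0,1,0],"spin": 0},
    {"jaw": 1,"delta_pos": [0,1,0],"spin": 0}
  ]
}}

```text
time_s: 20.35
ee_pos: [541.1, 17.4, 76.8]
ee_rot: [178.6, 2.0, 97.0]
force: [0.6, -0.2, 2.7]
gripper_width: 11.6
```

```bash
python3 - <<'E'
from h import *
C=np.array([543.46,-5.17]);a=np.radians(6.9);u=np.array([np.cos(a),np.sin(a)]);v=np.array([-u[1],u[0]])
go(*(C+24*v),74,96.9)
save("wrist","w15")
E
```

```text
t 20.35 pos [541.1  17.4  76.8] rot [178.6    1.96  96.98] F [ 0.6 -0.2  2.7] w 11.6
delta [ 1.4 -0.5  2.8] spin 0.001
```

View pics/w15.png

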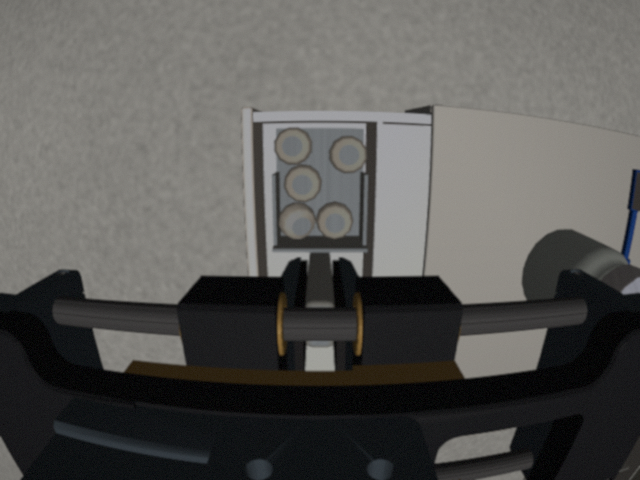

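>>> {"name": "apply_moves", "arguments": {
  "plan": [
    {"jaw": 1,"delta_pos": [-1,0,0],"spin": 0},
    {"jaw": 1,"delta_pos": [-4,0,-2],"spin": 0},
    {"jaw": 1,"delta_pos": [-5,0,-8],"spin": 0},
    {"jaw": 1,"delta_pos": [-6,0,-18],"spin": 0},
    {"jaw": 1,"delta_pos": [-6,0,-31],"spin": 0},
    {"jaw": 1,"delta_pos": [-7,0,-46],"spin": 0},
    {"jaw": 1,"delta_pos": [-7,0,-59],"spin": 0},
    {"jaw": 1,"delta_pos": [-7,0,-66],"spin": 0}
  ]
}}

```text
time_s: 21.4
ee_pos: [540.5, 12.5, 144.3]
ee_rot: [178.5, 1.9, 97.0]
force: [-0.3, -0.2, -1.8]
gripper_width: 11.6
```

```bash
python3 - <<'E'
from h import *
B=np.array([515.2,306.7])
p,R=T(); 
# approach direction yaw: keep 97 first
for yaw in (97,100):
    b=np.radians(yaw); e=np.array([np.cos(b),np.sin(b)]); 
    hp=B-22*e-46*e
    print(yaw,"handle at reversal",hp); go(*(hp-80*e),137,yaw)
save("wrist","w16")
E
```

```text
97 handle at reversal [523.48711535 239.20686169]
t 21.4 pos [540.5  12.5 144.3] rot [178.51   1.95  96.95] F [-0.3 -0.2 -1.8] w 11.6
delta [147.2  10.6   2.6] spin -0.001
100 handle at reversal [527.00807608 239.7330728 ]
t 21.4 pos [540.5  12.5 144.3] rot [178.51   1.95  96.95] F [-0.3 -0.2 -1.8] w 11.6
delta [147.4  18.3   2.8] spin -0.053
```

View pics/w16.png

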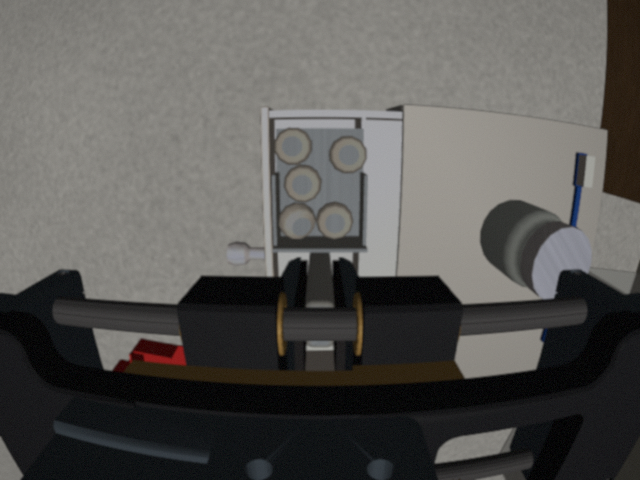

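>>> {"name": "apply_moves", "arguments": {
  "plan": [
    {"jaw": 1,"delta_pos": [6,0,0],"spin": 0},
    {"jaw": 1,"delta_pos": [20,1,0],"spin": 0},
    {"jaw": 1,"delta_pos": [42,2.5,0],"spin": 0},
    {"jaw": 1,"delta_pos": [69,4.5,0],"spin": 0},
    {"jaw": 1,"delta_pos": [96,6.5,0],"spin": 0},
    {"jaw": 1,"delta_pos": [119,8.5,0],"spin": 0},
    {"jaw": 1,"delta_pos": [137,10,0],"spin": 0},
    {"jaw": 1,"delta_pos": [147,10.5,0],"spin": 0}
  ]
}}

```text
time_s: 22.45
ee_pos: [533.1, 160.8, 139.7]
ee_rot: [178.5, 2.0, 97.0]
force: [-0.6, -1.0, -1.4]
gripper_width: 11.9
```

```bash
python3 - <<'E'
from h import *
B=np.array([515.2,306.7]); b=np.radians(97); e=np.array([np.cos(b),np.sin(b)])
go(*(B-68*e),138,97)
print(proj("wrist",[[515.2,306.7,55],*[[515.2+58*np.cos(t),306.7+58*np.sin(t),55] for t in (0,1.57,3.14,4.71)]]).round())
save("wrist","w17"); save("top","t17",(150,170,350,320),4)
E
```

```text
t 22.45 pos [533.1 160.8 139.7] rot [178.5    1.96  97.02] F [-0.6 -1.  -1.4] w 11.9
delta [79.   0.1 -1. ] spin 0.0
[[314.  30.]
 [399.  43.]
 [325. -43.]
 [230.  24.]
 [303. 112.]]
```

View pics/w17.png

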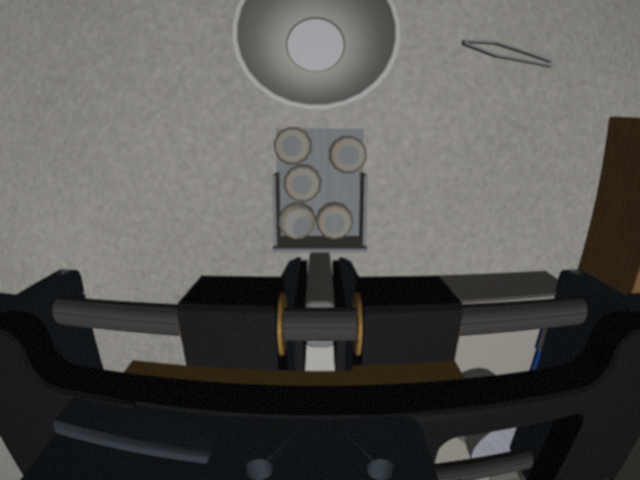

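View pics/t17.png

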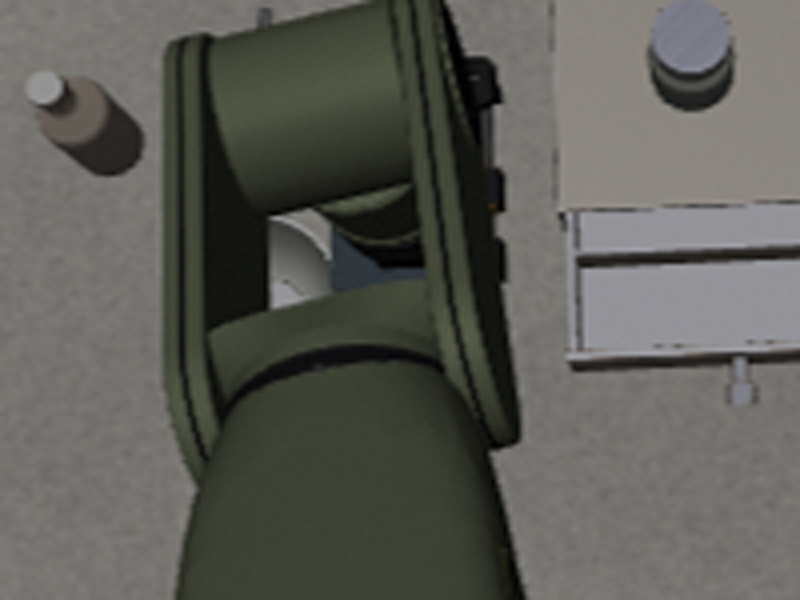

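>>> {"name": "apply_moves", "arguments": {
  "plan": [
    {"jaw": 1,"delta_pos": [41,0,0],"spin": 0},
    {"jaw": 1,"delta_pos": [83,0,2],"spin": 0},
    {"jaw": 1,"delta_pos": [33,0,1],"spin": 0},
    {"jaw": 1,"delta_pos": [-17,0,0],"spin": 0},
    {"jaw": 1,"delta_pos": [-62,0,-3],"spin": 0},
    {"jaw": 1,"delta_pos": [-82,0,-6],"spin": 0},
    {"jaw": 1,"delta_pos": [-82,0,-6],"spin": 0},
    {"jaw": 1,"delta_pos": [-82,0,-6],"spin": 0}
  ]
}}

```text
time_s: 23.55
ee_pos: [542.9, 79.5, 148.6]
ee_rot: [178.5, 1.9, 97.0]
force: [-0.8, -0.0, -0.2]
gripper_width: 11.8
```

```bash
python3 - <<'E'
from h import *
go(515,306,138,97)
save("wrist","w18"); save("top","t18",(150,170,350,320),4)
save("scene","s18",(340,120,500,240),4)
E
```

```text
t 23.55 pos [542.9  79.5 148.6] rot [178.49   1.93  96.99] F [-0.8 -0.  -0.2] w 11.8
delta [ 2.284e+02 -2.000e-01  2.800e+00] spin -0.0
```

View pics/w18.png

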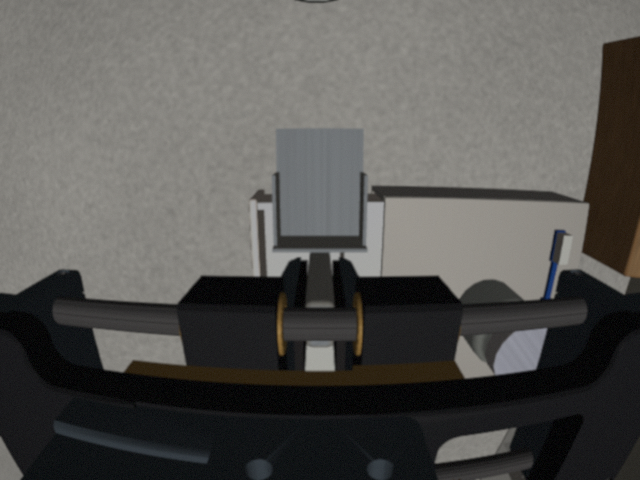

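View pics/t18.png

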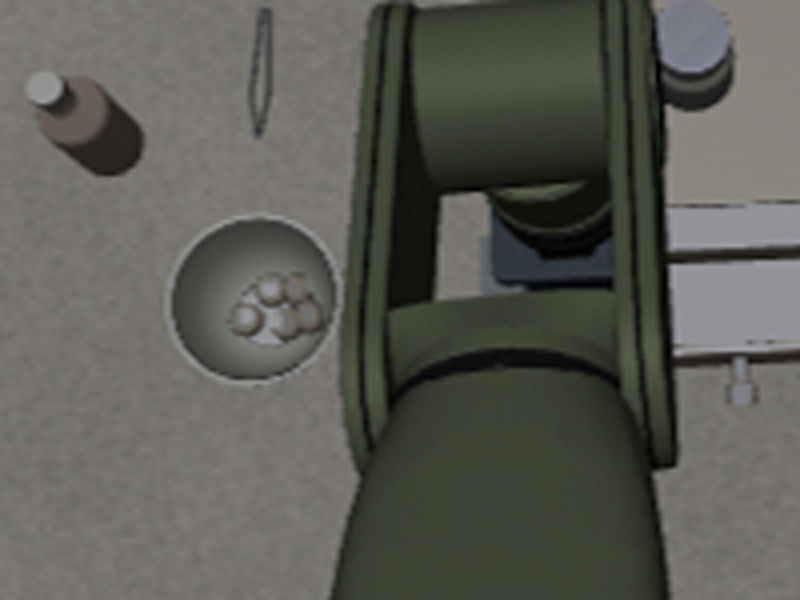

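View pics/s18.png

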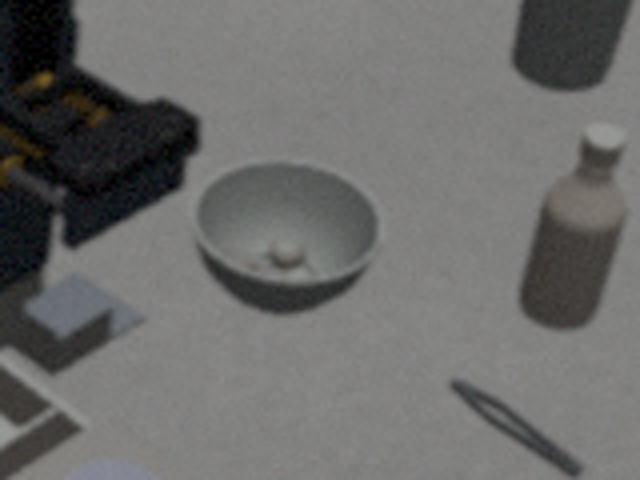

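```bash
python3 - <<'E'
from h import *
go(420,60,148,97)
go(420,60,72,97)
E
```

```text
t 23.7 pos [542.8  80.1 148.4] rot [178.51   1.95  97.09] F [-0.5  0.5 -0.9] w 11.6
delta [  -4.8 -124.3   -2.7] spin 0.002
t 23.7 pos [542.8  80.1 148.4] rot [178.51   1.95  97.09] F [-0.5  0.5 -0.9] w 11.6
delta [  -2.2 -126.3   73.2] spin 0.002
```

>>> {"name": "apply_moves", "arguments": {
  "plan": [
    {"jaw": 1,"delta_pos": [-1,-20,0],"spin": 0},
    {"jaw": 1,"delta_pos": [-2,-50,0],"spin": 0},
    {"jaw": 1,"delta_pos": [-3,-85,0],"spin": 0},
    {"jaw": 1,"delta_pos": [-4,-115,0],"spin": 0},
    {"jaw": 1,"delta_pos": [-4,-126,10],"spin": 0},
    {"jaw": 1,"delta_pos": [-3,-126,35],"spin": 0},
    {"jaw": 1,"delta_pos": [-2,-126,60],"spin": 0},
    {"jaw": 1,"delta_pos": [-2,-126,73],"spin": 0}
  ]
}}

```text
time_s: 24.7
ee_pos: [420.3, 60.6, 70.8]
ee_rot: [178.6, 1.9, 97.1]
force: [0.1, -1.5, -0.4]
gripper_width: 11.8
```

```bash
python3 - <<'E'
from h import *
go(420,60,64,97)
save("scene","s19",(180,120,420,300),3.3)
E
```

```text
t 24.7 pos [420.3  60.6  70.8] rot [178.59   1.95  97.13] F [ 0.1 -1.5 -0.4] w 11.8
delta [-0.3 -0.5  6.8] spin 0.002
```

View pics/s19.png

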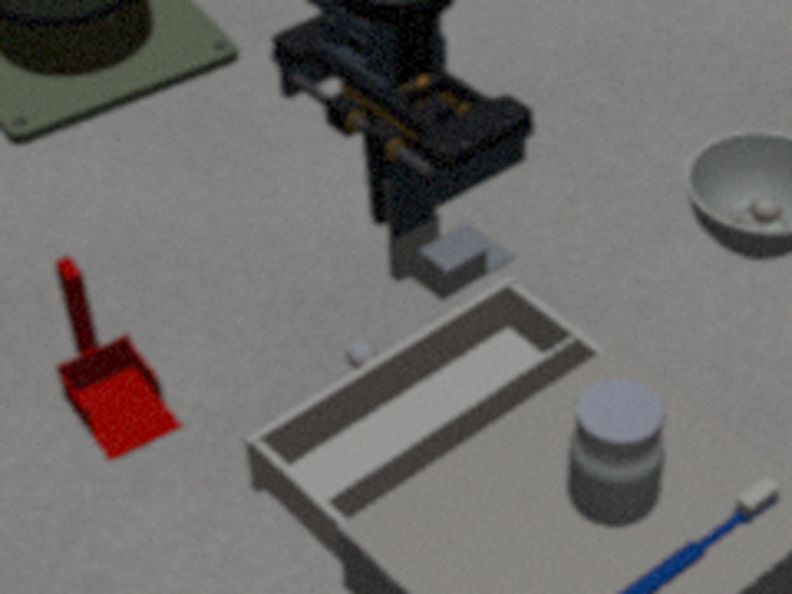

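>>> {"name": "apply_moves", "arguments": {
  "plan": [
    {"jaw": 1,"delta_pos": [0,0,2],"spin": 0},
    {"jaw": 1,"delta_pos": [0,0,4],"spin": 0},
    {"jaw": 1,"delta_pos": [0,0,5.5],"spin": 0},
    {"jaw": 1,"delta_pos": [0,0,6.5],"spin": 0},
    {"jaw": 1,"delta_pos": [0,0,7.5],"spin": 0},
    {"jaw": 1,"delta_pos": [0,0,8],"spin": 0},
    {"jaw": 1,"delta_pos": [0,0,8],"spin": 0},
    {"jaw": 1,"delta_pos": [0,0,8],"spin": 0}
  ],
  "squeeze": 10
}}

```text
time_s: 25.75
ee_pos: [420.9, 59.7, 62.8]
ee_rot: [178.6, 2.0, 97.1]
force: [0.9, -4.0, 6.6]
gripper_width: 12.0
```

Now open (fingers symmetric) and then lift away.

>>> {"name": "apply_moves", "arguments": {
  "plan": [
    {"jaw": 0.8,"delta_pos": [0,0,0],"spin": 0},
    {"jaw": 0.6,"delta_pos": [0,0,0],"spin": 0},
    {"jaw": 0.5,"delta_pos": [0,0,0],"spin": 0},
    {"jaw": 0.4,"delta_pos": [0,0,0],"spin": 0},
    {"jaw": 0.4,"delta_pos": [0,0,0],"spin": 0},
    {"jaw": 0.4,"delta_pos": [0,0,-8],"spin": 0},
    {"jaw": 0.4,"delta_pos": [-1,0,-25],"spin": 0},
    {"jaw": 0.4,"delta_pos": [-2,0,-45],"spin": 0}
  ]
}}

```text
time_s: 26.75
ee_pos: [419.7, 59.2, 108.6]
ee_rot: [178.6, 2.0, 97.1]
force: [0.6, -0.2, 0.5]
gripper_width: 54.8
```

>>> {"name": "apply_moves", "arguments": {
  "plan": [
    {"jaw": 0.4,"delta_pos": [-1,0,-30],"spin": 0},
    {"jaw": 0.4,"delta_pos": [-2,0,-60],"spin": 0},
    {"jaw": 0.4,"delta_pos": [-20,0,-90],"spin": 0},
    {"jaw": 0.4,"delta_pos": [-60,0,-110],"spin": 0},
    {"jaw": 0.4,"delta_pos": [-110,0,-120],"spin": 0},
    {"jaw": 0.4,"delta_pos": [-160,0,-130],"spin": 0},
    {"jaw": 0.4,"delta_pos": [-210,0,-130],"spin": 0},
    {"jaw": 0.4,"delta_pos": [-250,0,-130],"spin": 0}
  ]
}}

```text
time_s: 27.75
ee_pos: [447.0, -186.5, 248.1]
ee_rot: [178.5, 2.0, 97.1]
force: [0.1, 0.5, -0.0]
gripper_width: 54.4
```

```bash
python3 - <<'E'
from h import *
go(420,60,64,97)
save("scene","s20"); save("top","t20")
E
```

```text
t 27.75 pos [ 447.  -186.5  248.1] rot [178.52   2.03  97.08] F [ 0.1  0.5 -0. ] w 54.4
delta [254.3  -0.9 175.2] spin 0.001
```

View pics/s20.png

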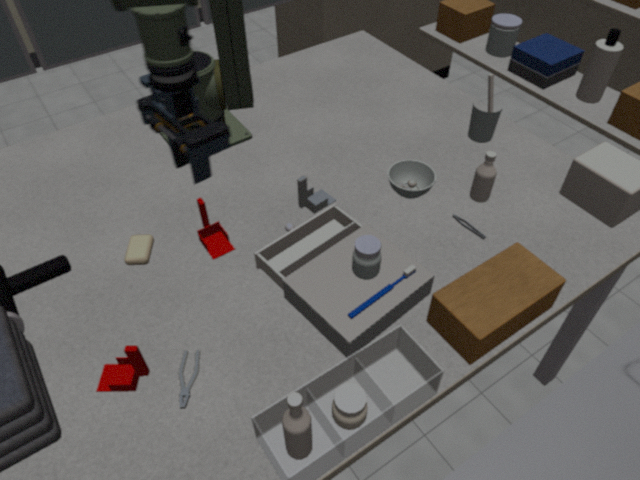

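View pics/t20.png

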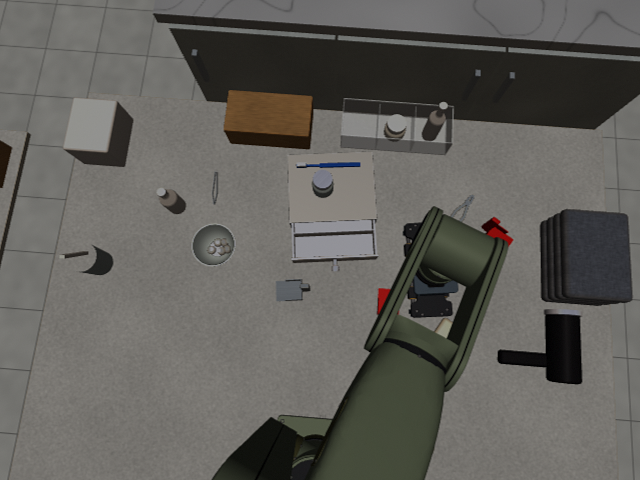

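```bash
python3 - <<'E'
from h import *
im=cv2.imread("pics/t20.png"); cv2.imwrite("pics/c20.png",cv2.resize(im[180:310,185:385],None,fx=4,fy=4,interpolation=cv2.INTER_CUBIC))
im=cv2.imread("pics/s20.png"); cv2.imwrite("pics/d20.png",cv2.resize(im[150:260,270:450],None,fx=4.4,fy=4.4,interpolation=cv2.INTER_CUBIC))
print(pix2z("top",(335,267),32), np.round(env.state()["qvel"],2))
E
```

```text
[485.67320288 -12.89409841  32.        ] [ 3.11 -1.17  2.37  2.31  1.43  2.32]
```

View pics/c20.png

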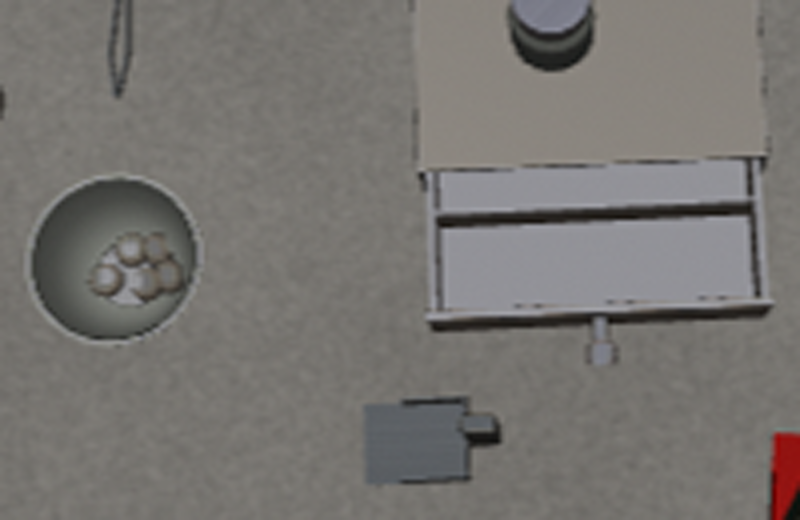

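View pics/d20.png

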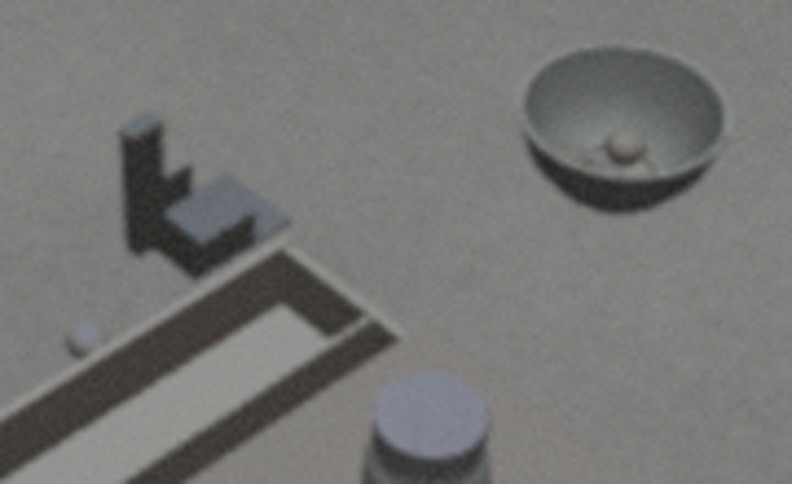

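Five stones are in the bowl, the channel is empty, the scoop stands flat at about (420, 105), and the drawer is open about 90 mm. I'm handing the job in.

```bash
python3 - <<'E'
from workcell import env
print(env.job_done())
E
```

```text
the job is handed in; nothing more can be done
None
```

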